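# Controller off the locking hook and into its charger

### The job

Take the pink controller off its locking hook: press its hanging bar back against the hook's orange sprung keeper until the mouth is open, lift it out and draw it off the hook without forcing anything. Then stand it upright, fully down, in the empty pocket of the black charging dock, set down gently, and let go. Leave the other things where they are.

Things in the scene. Friction and masses are not known exactly. Their poses are not given: they have to be found in the camera images.
- wand: Pink one-hand controller, 0.16 to 0.26 kg, 206 mm tall with its white hanger frame. Origin: centre of its underside, z up along it. Pink body 34 (x) x 40 (y) x 90 mm (z). Above it two frame legs, 8 mm (x) x 5 mm (y), at y = +-18.5 mm, from z = 90 to 170 mm. At the start it hangs by its bar on the hook, its x along the hook's x, its underside 45 mm above the shelf.
- wand_grip (a point): Centre of the controller's grip plate: 10 mm thick (x), 42 mm wide (y), z = 168 to 206 mm in its frame (centre 187). Pinch it from above across its thickness, firmly (60 N or more): pressing the keeper levers on the grip.
- wand_bar (a point): Centre of the controller's hanging bar: 8 x 8 mm section, along y between the legs, z = 140 to 148 mm in its frame. Open window below the bar (z 90 to 140 mm) and above it (z 148 to 168 mm).
- hook: Steel locking hook on a fixed stand. Origin: on the shelf under the nominal hanging point; x runs from the hook's tip back to the post, z up. Base x -10 to 160, y +-60, 12 mm thick; post at x = 125 mm, 167 mm high. The hook's head (seat, tip, beak, keeper), 14 mm wide, is clamped within +-12 mm along x of its nominal place: where is not measured. More than 18 N on it does damage.
- hook_seat (a point): Nominal hanging point: on the flat seat, z = 185 mm; seat 10 mm thick, the arm under it reaches 20 mm below seat level. The controller's bar starts at x = 0 +-2 mm of it. Once above the beak, the bar's underside at 20 to 30 mm over the seat, the controller can be drawn off towards -x; higher, its body strikes the hook from below.
- hook_mouth (a point): Nominal end of the beak: x = 18.5 mm, z = 197 mm (its underside, 12 mm over the seat; top z = 202). Behind it the orange sprung keeper fills the mouth, z = 186 to 199 mm, front face at x = 19 mm at rest. It slides back along +x: 2.5 N at first touch plus 0.7 N per mm; the bar clears the beak at 7.5 mm (7.8 N), hard stop at 10.5 mm (9.9 N). Let go, it springs shut.
- hook_tip (a point): Nominal top of the upturned tip's front face: x = -27.5 mm, z = 202 mm. The tip is 8 mm thick; the beak runs from it over the seat to the mouth, so the bar has 4 mm of play upwards and cannot leave but by the mouth. Sliding back along +x, the bar meets the keeper after 1 to 29 mm. Black keeper housing at x = 54 to 82 mm, top z = 201 mm.
- dock: Black charging dock, fixed, 100 (x) x 160 (y) x 40 mm. Origin: centre of its underside. Two pockets, each 42 (x) x 48 mm (y), 34 mm deep, with a 7 mm chamfer: the empty one at y = -37.5 mm, the one at y = +37.5 mm holds the teal controller. The pink controller stands in it with its x along the dock's x, either way round. More than 30 N on it does damage.
- dock_pocket (a point): Centre of the floor of the dock's empty pocket, 6 mm above the shelf, with the dock's axes.
- spare_wand: Teal controller without a hanger frame, 34 x 40 x 90 mm, standing loose in the other pocket of the dock; leave it there. Origin: centre of its underside.
- tin: Blue cartridge tin, 88 x 128 x 57 mm, loose on the shelf; leave alone. Origin: centre of its underside.
- bowl: Beige ceramic bowl, 130 mm across, 50 mm tall; leave alone. Origin: centre of its underside.
- remote: Silver remote control, 150 x 42 x 18 mm, lying on the shelf; leave alone. Origin: centre of its underside.
- mug: Blue mug, 80 mm across, 90 mm tall; leave alone. Origin: centre of its underside.
There are look-alikes about, which are no part of the job. Of the things like the wand, leave any that is blue; of the rest the smaller one is meant.

How it is judged:
By the outcome, as a careful person would: the job done as asked, in the order asked, and still so for the second after the job is handed in, with the robot touching nothing.
It also fails if it takes over 61 s, if anything falls off the work surface, if the arm or the gripper's body presses on something with over 40 N, if the wrist force passes 120 N, or if a joint passes its speed limit or range.

### The arm

A 7-joint arm with a two-finger parallel gripper is mounted at the origin on the work surface. World frame = base frame: x ahead of the robot, y to its left, z up, the work surface at z = 0. Lengths are in mm, angles in rad, forces in N, time in s.
With the tool pointing down it reaches from about 350 to 900 mm from the base axis. Payload 8.1 kg.
Tool frame: the origin (TCP) lies midway between the tips of the shut fingers; the grasp point (between the pads) lies 19 mm behind it (bot.tcp_to_grasp is the z of the grasp point in the tool frame, in mm); z points along the fingers, y is the line along which they close (so a half turn about z gives the same grasp; the last joint's range is limited). The gripper opens to 85 mm and grips with 20 to 120 N. Pads are 22 mm wide; open, the fingers measure 114 mm over their backs; the gripper's body (76 mm by 85 mm) begins 54 mm behind the grasp point. The pads swing forward as they close: fully open they stand 13 mm farther back than shut.
Start: joints at [-1.258, 0.434, 0.025, 1.573, -0.012, 1.134, -0.075], TCP at [252.479, 571.748, 231.323] pointing down, gripper open.
Joint ranges: [-2.62, 2.62], [-0.44, 2.09], [-1.27, 1.32], [0.08, 2.57], [-1.32, 4.46], [0.12, 2], [-2.74, 2.74]. Speed limits (rad/s): [2.22, 2.22, 3.01, 3.01, 3.14, 3.14, 3.14].

### API

Orientations are given as a unit quaternion [x, y, z, w].
In Python, from station import bot, imaging gives the robot as it stands.
- The arm moves only by the tool jog_arm, never from a script. Its argument "deltas" is a list of rows, each an object with "travel": the shift along the tool's x, y, z in mm, a list of three; "rot": the turn, a rotation vector about the tool's x, y, z in degrees, a list of three; "grip": the opening, from -1 (shut) to 1 (fully open). In form: [{"travel": [x, y, z], "rot": [rx, ry, rz], "grip": grip}, ...]. A call has 1 to 5 rows; each row shifts and turns the commanded pose from where the row before left it, along the tool's axes as they then stand; what a row does not reach is not made up. A row lasts 1/8 s, in which the tool goes at most 62.5 mm and 10.7 degrees, less where a joint would pass 70% of its speed; a pose out of reach is approached as far as the arm can. A call with a gripper value outside its range is refused whole. The fingers move at their own pace and stop on an object; "force" is the grip in N (left out, the last holds). Time passes only in rows, so rows that do not move let the fingers close. It gives the time, the measured TCP pose, the force, the opening and the grip force at its end, in the units of the state.
- bot.read_state(): the state, without advancing time (a new reading comes with each control period).
- imaging.get_image(name): name is "scene" or "top" or "wrist"; returns (picture, depth): 384x512x3 uint8, red, green, blue; 384x512 float32, mm along the optical axis (not along the pixel's ray), 0 where there is no reading.
- imaging.camera_info(name): a dict with "camera_matrix" (3x3 intrinsics, pixels), "rvec" (rotation vector, rad) and "tvec" (3), from world to camera coordinates, as OpenCV has them; the wrist camera has in their place "tool_from_camera" (4x4, takes a point from camera to tool coordinates, whose origin is the TCP and whose axes are the flange's). Camera axes: x right, y down, z forward; pixel columns grow to the right and rows downward; lengths in mm; the calibration is good to about 2 mm. A picture is of the moment at which its call begins: read the wrist's pose just before it. camera_info takes no time and is no camera call.
- bot.sign_off(): hands the job in; it is judged then, once.
Trained networks look in the newest picture that a camera, given by its name, has taken for a name from the list of things; names that differ only in an ending like _2 or _b are one class to them, and where a whole thing is asked for, a point or a joint stands for the part that bears it (a point fixed in the world has none). Each returns a list of dicts, best first, with "confidence" (0 to 1); they miss things now and then, are a little off and sometimes report something else, mostly with a low value. They report only what shows in the picture. A call takes as long as a camera call. They do not tell look-alikes from the thing itself.
- imaging.cut_out(camera, label): "pixels" (384x512 bool, what is visible of it).
- imaging.tip_of(camera, label): "at" ([x, y, z] in mm, in world coordinates, good to about 4 mm: a listed point, or the origin of a listed thing).
The state is a dict: "t": time; "qpos": joint angles; "qd": joint speeds; "effort": joint torques, N m; "tool_pos": TCP position; "eef_rot": TCP orientation; "ft_force": force on the tool from outside, world axes, zero at the start; "torque": the same for the moment, N m; "width": finger opening in mm; "finger_force": force on a finger pad.
Only numpy, scipy, OpenCV 4.12 (cv2) and the standard library are available. Lean on these libraries where they do the work, as an engineer would, in place of code of your own. Each camera call takes 0.05 s, during which the arm holds its last target. There are 200 camera calls.

## Working session

There is one attempt and no reset: what is moved stays moved. The work goes in short steps, Python scripts to look and compute and a tool call to move; the robot and the scene stay as the last step left them, time stands still between calls to the robot, and variables do not carry over. Pictures are saved under pics/ and viewed, at most 10 in all, crops included, and the job is handed in when it is done.

Besides the shell and the picture viewer there is one more tool, called after "Request:" by a JSON object that holds its "api" and its "payload". jog_arm: Moves the arm, as the interface text tells. Its arguments: {"type":"object","properties":{"deltas":{"type":"array","items":{"type":"object","properties":{"travel":{"type":"array","items":{"type":"number"}},"rot":{"type":"array","items":{"type":"number"}},"grip":{"type":"number"}}}},"force":{"type":"number"}},"required":["deltas"]}

```bash
mkdir -p pics
cat > h.py <<'E'
import numpy as np, cv2
from scipy.spatial.transform import Rotation as R
from station import bot, imaging
def cam(n):
    i=imaging.camera_info(n); K=np.array(i["camera_matrix"],float)
    if n=="wrist":
        s=bot.read_state(); T=np.eye(4); T[:3,:3]=R.from_quat(s["eef_rot"]).as_matrix(); T[:3,3]=s["tool_pos"]
        return K, T@np.array(i["tool_from_camera"],float)
    E=np.eye(4); E[:3,:3]=cv2.Rodrigues(np.array(i["rvec"],float))[0]; E[:3,3]=np.ravel(i["tvec"])
    return K, np.linalg.inv(E)
def cloud(K,C,d):
    v,u=np.indices(d.shape); p=np.stack([(u-K[0,2])/K[0,0]*d,(v-K[1,2])/K[1,1]*d,d],-1)
    return p@C[:3,:3].T+C[:3,3]
def save(n,im): cv2.imwrite("pics/"+n,im[...,::-1])
E
python3 - <<'E'
from h import *
print(bot.read_state(), bot.tcp_to_grasp)
ims=[]
for n in("scene","top"):
    K,C=cam(n); im,d=imaging.get_image(n); ims.append(im); np.savez(n+"0.npz",im=im,d=d,K=K,C=C)
    P=cloud(K,C,d)
    for l in("wand","wand_grip","wand_bar","hook","hook_seat","hook_mouth","hook_tip","dock","dock_pocket","spare_wand","tin","mug","bowl","remote"):
        print(n,l,[(np.round(r["at"]).astype(int).tolist(),round(r["confidence"],2)) for r in imaging.tip_of(n,l)])
    for r in imaging.cut_out(n,"wand"):
        m=r["pixels"]; v,u=np.nonzero(m); q=P[m&(d>0)]
        print("mask",n,round(r["confidence"],2),u.min(),u.max(),v.min(),v.max(),np.percentile(q,[3,50,97],axis=0).round().tolist(),im[m].mean(0).round())
    save(n+"0.png",im)
E
```

```text
{'t': 0.0, 'qpos': array([-1.2575861 ,  0.43520766,  0.02495051,  1.57410933, -0.01160611,
        1.13402814, -0.07514014]), 'qd': array([ 0.00021056, -0.00057358,  0.00078943,  0.00064812,  0.00015097,
       -0.00159423, -0.00079025]), 'effort': array([ 6.12640397e-04, -6.70486808e+01,  1.02529429e+00, -3.16223681e+01,
        1.56331487e-02,  1.24340435e-02, -9.07401812e-06]), 'tool_pos': array([252.28500229, 571.24692729, 230.53051168]), 'eef_rot': array([ 2.06455663e-01,  9.78455626e-01, -7.97331479e-04, -1.01688257e-04]), 'ft_force': array([-0.24171213, -0.10523912,  0.83792683]), 'torque': array([ 0.01283939, -0.06004017, -0.05749098]), 'finger_force': 0.0, 'width': 85.39309181768898} -18.700000000000003
scene wand [([572, -352, 2], 0.98), ([399, -247, 2], 0.91), ([547, -186, 230], 0.7)]
scene wand_grip [([547, -186, 231], 0.92), ([570, -350, 264], 0.78), ([401, -245, 250], 0.58)]
scene wand_bar [([393, -251, 194], 0.61), ([550, -189, 190], 0.6), ([573, -357, 203], 0.6)]
scene hook [([552, -187, 1], 0.56)]
scene hook_seat [([552, -182, 182], 0.83)]
scene hook_mouth [([567, -1
[... 817 characters left out ...]
, 0.57), ([412, -462, -1], 0.52)]
top hook [([548, -186, -2], 0.79)]
top hook_seat [([549, -187, 186], 0.96)]
top hook_mouth [([569, -192, 198], 0.83)]
top hook_tip [([523, -183, 202], 0.88)]
top dock [([531, 211, 0], 0.56)]
top dock_pocket []
top spare_wand [([526, 242, 8], 0.54)]
top tin [([409, -463, 1], 0.8)]
top mug [([635, 437, -3], 0.66), ([570, -192, 197], 0.65)]
top bowl [([468, 465, -3], 0.58)]
top remote [([457, 8, 0], 0.67), ([537, 172, 9], 0.55)]
mask top 0.72 347 380 148 175 [[540.0, -374.0, 25.0], [564.0, -347.0, 130.0], [588.0, -323.0, 292.0]] [ 38.  63. 114.]
mask top 0.7 320 342 205 223 [[366.0, -255.0, 22.0], [391.0, -241.0, 121.0], [416.0, -223.0, 274.0]] [161. 120. 123.]
```

Run:
```python
from h import *
a=np.load("scene0.npz")["im"];b=np.load("top0.npz")["im"]
c1=cv2.resize(a[80:230,110:310],(800,600),interpolation=cv2.INTER_CUBIC)
save("c1.png",c1); save("topv.png",cv2.resize(b,(768,576)))
T=np.load("top0.npz");P=cloud(T["K"],T["C"],T["d"]);S=np.load("scene0.npz");Q=cloud(S["K"],S["C"],S["d"])
# grip plate of wand and hook bits
for n,X,im in(("top",P,b),("scene",Q,a)):
    m=(abs(X[...,0]-549)<40)&(abs(X[...,1]+187)<50)&(X[...,2]>215)
    q=X[m];print(n,len(q),np.percentile(q,[3,50,97],axis=0).round().tolist())
    r=cv2.minAreaRect(q[:,:2].astype(np.float32));print(r)
    # post yaw/base: low points near the hook
    m=(abs(X[...,0]-600)<130)&(abs(X[...,1]+187)<110)&(X[...,2]>7)&(X[...,2]<17)
    q=X[m];print("base",len(q),cv2.minAreaRect(q[:,:2].astype(np.float32)))
    m=(abs(X[...,0]-532)<110)&(abs(X[...,1]-212)<120)&(X[...,2]>34)&(X[...,2]<46)
    q=X[m];print("dock",len(q),cv2.minAreaRect(q[:,:2].astype(np.float32)),q[:,2].mean())
```

```text
top 64 [[537.0, -205.0, 219.0], [543.0, -186.0, 248.0], [551.0, -167.0, 255.0]]
((544.1987915039062, -186.1710968017578), (40.097442626953125, 10.593689918518066), 80.69725799560547)
base 877 ((600.7993774414062, -186.8208465576172), (217.48934936523438, 257.64703369140625), 89.87481689453125)
dock 754 ((527.4213256835938, 209.57046508789062), (101.18466186523438, 160.58453369140625), 6.663744926452637) 39.28424207326649
scene 102 [[543.0, -205.0, 220.0], [552.0, -182.0, 245.0], [555.0, -166.0, 253.0]]
((549.4663696289062, -186.90219116210938), (42.83628845214844, 11.611016273498535), 80.37299346923828)
base 1318 ((628.5619506835938, -200.55018615722656), (181.55133056640625, 266.70440673828125), 49.7827262878418)
dock 1142 ((532.8723754882812, 210.12181091308594), (101.9117660522461, 160.3753204345703), 6.932335376739502) 39.91023301473271
```

View pics/c1.png

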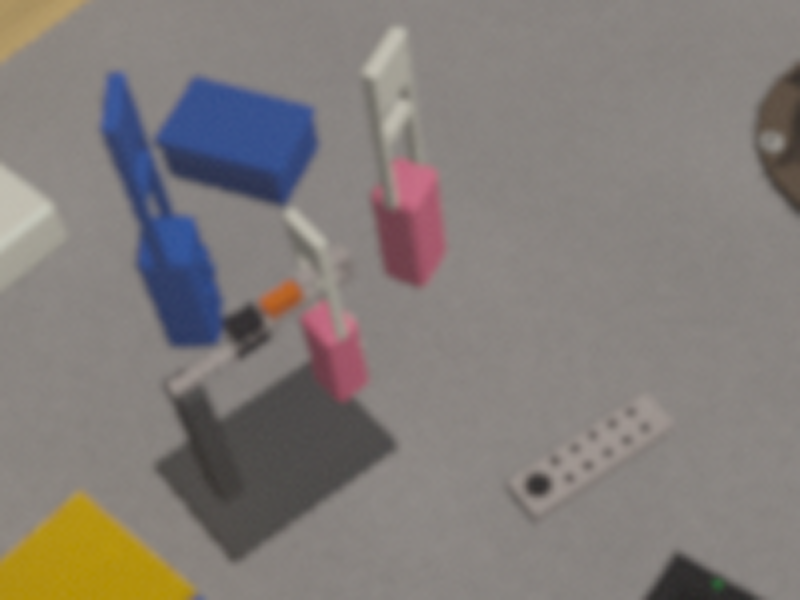

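View pics/topv.png

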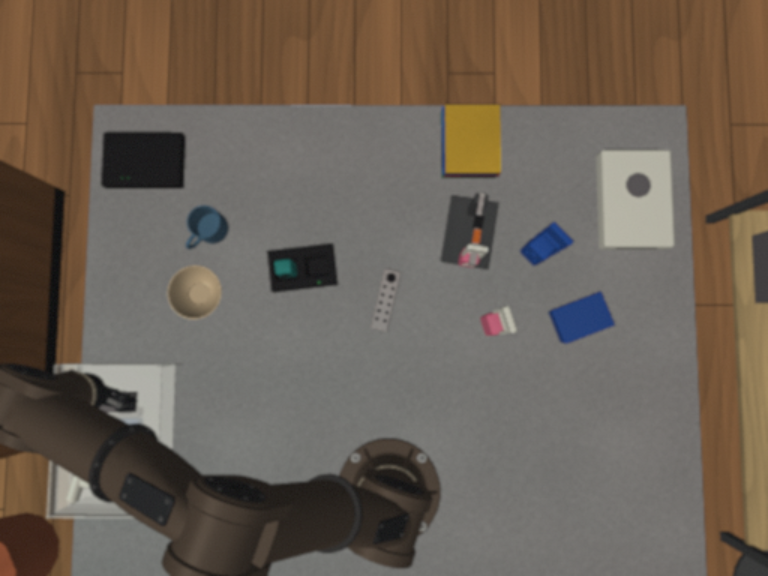

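The crop shows the small pink wand hanging on the hook at crop (335,350), with the orange keeper at (280,298). The larger pink wand at (405,220) and the blue one at (180,280) are the look-alikes. In the top view the hook points to +x, yawed about -9°. The dock is at (302,267), with its empty pocket on the right, at y≈174. I'll move to a view pose above the hook.

Request:
{"api": "jog_arm", "payload": {"deltas": [{"travel": [-38,-38,-12],"rot": [0,0,0],"grip": 1},{"travel": [-38,-38,-12],"rot": [0,0,0],"grip": 1},{"travel": [-38,-38,-12],"rot": [0,0,0],"grip": 1},{"travel": [-38,-38,-12],"rot": [0,0,0],"grip": 1},{"travel": [-38,-38,-12],"rot": [0,0,0],"grip": 1}]}}

```text
t: 2.22
tool_pos: [350.0, 319.5, 291.9]
eef_rot: [0.206, 0.978, 0.0, 0.0]
ft_force: [1.3, 0.8, 0.6]
width: 85.3
finger_force: 0.0
```

Request:
{"api": "jog_arm", "payload": {"deltas": [{"travel": [-38,-38,-12],"rot": [0,0,0],"grip": 1},{"travel": [-38,-38,-12],"rot": [0,0,0],"grip": 1},{"travel": [-38,-38,-12],"rot": [0,0,0],"grip": 1},{"travel": [-38,-38,-12],"rot": [0,0,0],"grip": 1},{"travel": [-38,-38,-12],"rot": [0,0,0],"grip": 1}]}}

```text
t: 2.85
tool_pos: [446.9, 68.9, 352.0]
eef_rot: [0.206, 0.978, 0.0, 0.0]
ft_force: [0.6, 0.2, 0.1]
width: 85.7
finger_force: 0.0
```

Request:
{"api": "jog_arm", "payload": {"deltas": [{"travel": [0,0,0],"rot": [0,0,10],"grip": 1},{"travel": [0,0,0],"rot": [0,0,10],"grip": 1},{"travel": [0,0,0],"rot": [0,0,10],"grip": 1},{"travel": [0,0,0],"rot": [0,0,10],"grip": 1},{"travel": [0,0,0],"rot": [0,0,10],"grip": 1}]}}

```text
t: 3.48
tool_pos: [446.5, 70.6, 351.4]
eef_rot: [0.603, 0.798, 0.0, 0.0]
ft_force: [-0.4, 1.0, 0.0]
width: 85.3
finger_force: 0.0
```

Request:
{"api": "jog_arm", "payload": {"deltas": [{"travel": [0,0,0],"rot": [0,0,9],"grip": 1},{"travel": [0,0,0],"rot": [0,0,9],"grip": 1},{"travel": [0,-10,0],"rot": [0,0,7.7],"grip": 1},{"travel": [-50,0,-10],"rot": [0,0,0],"grip": 1},{"travel": [-50,0,-10],"rot": [0,0,0],"grip": 1}]}}

```text
t: 4.1
tool_pos: [419.6, -28.7, 371.6]
eef_rot: [0.763, 0.646, 0.0, 0.0]
ft_force: [0.6, -0.3, 0.4]
width: 85.6
finger_force: 0.0
```

Request:
{"api": "jog_arm", "payload": {"deltas": [{"travel": [-50,10,-10],"rot": [0,0,0],"grip": 1},{"travel": [-50,10,-10],"rot": [0,0,0],"grip": 1},{"travel": [-30,10,-10],"rot": [0,0,0],"grip": 1},{"travel": [0,0,0],"rot": [0,0,0],"grip": 1}]}}

```text
t: 4.6
tool_pos: [428.0, -163.4, 402.1]
eef_rot: [0.765, 0.644, 0.0, 0.001]
ft_force: [1.0, 1.2, -0.7]
width: 85.6
finger_force: 0.0
```

Run:
```python
from h import *
print(np.round(imaging.camera_info("wrist")["tool_from_camera"],3))
K,C=cam("wrist"); im,d=imaging.get_image("wrist"); np.savez("w1.npz",im=im,d=d,K=K,C=C); save("w1.png",im)
for l in("wand_grip","wand_bar","hook_seat","hook_mouth","hook_tip"):
    print(l,[(np.round(r["at"]).astype(int).tolist(),round(r["confidence"],2)) for r in imaging.tip_of("wrist",l)])
```

```text
[[ 0.00000e+00 -9.60000e-01 -2.80000e-01  7.02080e+01]
 [ 1.00000e+00  0.00000e+00  1.00000e-03 -1.84000e-01]
 [-1.00000e-03 -2.80000e-01  9.60000e-01 -1.42754e+02]
 [ 0.00000e+00  0.00000e+00  0.00000e+00  1.00000e+00]]
wand_grip [([542, -186, 233], 0.87)]
wand_bar [([398, -246, 186], 0.83), ([550, -181, 192], 0.72), ([522, -183, 201], 0.36)]
hook_seat [([550, -187, 186], 0.96)]
hook_mouth [([565, -192, 197], 0.97)]
hook_tip [([522, -184, 200], 0.82)]
```

View pics/w1.png

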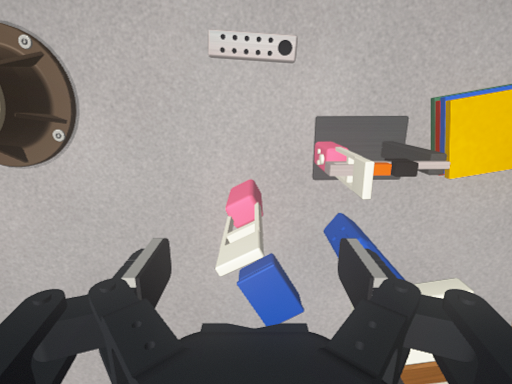

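The hook lies along the image's horizontal axis, so the yaw is right. The hung wand's plate is at about (355,170), with the keeper at (382,168). I'll go directly above it for the second view.

Request:
{"api": "jog_arm", "payload": {"deltas": [{"travel": [-2,40,24],"rot": [0,0,0],"grip": 1},{"travel": [-2,40,24],"rot": [0,0,0],"grip": 1},{"travel": [0,39,24],"rot": [0,0,0],"grip": 1},{"travel": [0,0,0],"rot": [0,0,0],"grip": 1}]}}

```text
t: 5.4
tool_pos: [546.0, -182.7, 326.0]
eef_rot: [0.763, 0.647, -0.002, -0.002]
ft_force: [0.2, 0.4, 1.1]
width: 85.9
finger_force: 0.0
```

Run:
```python
from h import *
K,C=cam("wrist"); im,d=imaging.get_image("wrist"); np.savez("w2.npz",im=im,d=d,K=K,C=C)
save("w2.png",cv2.resize(im,(768,576)))
print(bot.read_state()["tool_pos"],bot.read_state()["eef_rot"])
for l in("wand_grip","wand_bar","hook_seat","hook_mouth","hook_tip"):
    print(l,[(np.round(r["at"]).astype(int).tolist(),round(r["confidence"],2)) for r in imaging.tip_of("wrist",l)])
for f in("w1","w2"):
    z=np.load(f+".npz");P=cloud(z["K"],z["C"],z["d"])
    near=(abs(P[...,0]-548)<60)&(abs(P[...,1]+187)<60)
    q=P[near&(P[...,2]>244)&(P[...,2]<262)];print(f,"plate top",len(q),cv2.minAreaRect(q[:,:2].astype(np.float32)),np.median(q[:,2]))
    hsv=cv2.cvtColor(z["im"],cv2.COLOR_RGB2HSV);o=(hsv[...,0]>5)&(hsv[...,0]<18)&(hsv[...,1]>180)&(hsv[...,2]>120)&(abs(P[...,0]-580)<60)&(abs(P[...,1]+187)<60)
    q=P[o];v,u=np.nonzero(o);print("keeper",len(q),u.min(),u.max(),v.min(),v.max(),np.percentile(q,[2,50,98],axis=0).round(1).tolist())
    b=(abs(P[...,2]-12)<4)&(abs(P[...,0]-620)<140)&(abs(P[...,1]+200)<110)&(z["im"].max(-1)<90)
    q=P[b];print("base",len(q),cv2.minAreaRect(q[:,:2].astype(np.float32)))
```

```text
[ 544.97393586 -183.55248129  327.60486994] [ 0.76299597  0.64640065 -0.0015152  -0.00102908]
wand_grip [([396, -245, 247], 0.78), ([540, -186, 233], 0.61), ([456, 6, 0], 0.57), ([520, -182, 200], 0.36)]
wand_bar [([573, -353, 204], 0.96), ([401, -249, 187], 0.71), ([547, -185, 193], 0.6), ([550, -186, -1], 0.49)]
hook_seat [([547, -188, 186], 0.8), ([543, -187, 234], 0.31)]
hook_mouth [([562, -195, 195], 0.85)]
hook_tip [([519, -183, 198], 0.71)]
w1 plate top 429 ((547.6030883789062, -187.959228515625), (41.587013244628906, 10.530646324157715), 80.91427612304688) 250.88780696626304
keeper 199 374 391 163 174 [[574.6, -199.2, 190.4], [585.5, -191.8, 199.3], [595.4, -185.4, 201.0]]
base 43 ((682.9120483398438, -204.5089111328125), (111.81147766113281, 38.811954498291016), 73.64056396484375)
w2 plate top 620 ((548.0501098632812, -187.9136962890625), (41.65824890136719, 9.858744621276855), 81.08069610595703) 251.01816352072262
keeper 473 276 305 178 193 [[566.4, -199.4, 190.3], [580.2, -191.0, 199.1], [594.2, -183.6, 200.5]]
base 22 ((656.8590698242188, -237.80532836914062), (51.838348388671875, 74.68669891357422), 22.846126556396484)
```

View pics/w2.png

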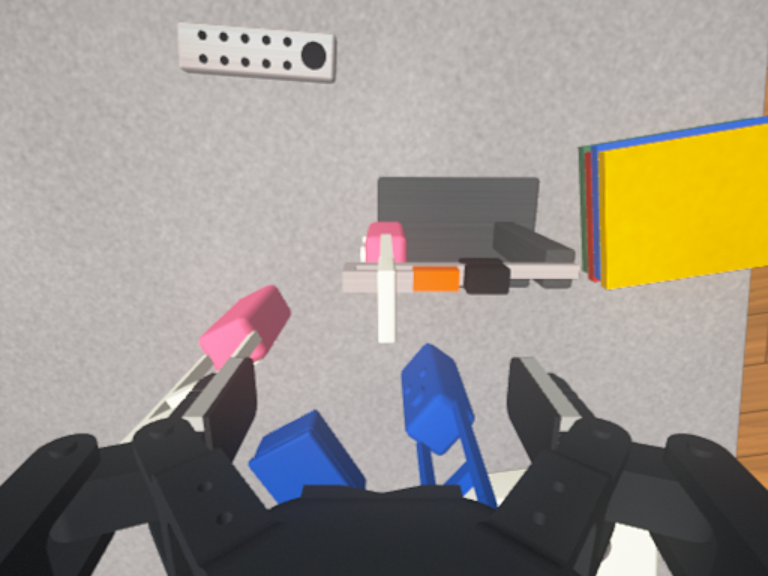

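The view confirms the layout. The plate is centred at (547.9,-188), its top is at z=251, and its yaw is -9°. The keeper starts about 18 mm behind the bar's centre. I'll go down and grasp.

Request:
{"api": "jog_arm", "payload": {"deltas": [{"travel": [-4,3.5,30],"rot": [0,0,-0.5],"grip": 1},{"travel": [0,0,30],"rot": [0,0,0],"grip": 1},{"travel": [0,0,25],"rot": [0,0,0],"grip": 1},{"travel": [0,0,15],"rot": [0,0,0],"grip": 1},{"travel": [0,0,10],"rot": [0,0,0],"grip": 1}]}}

```text
t: 6.32
tool_pos: [547.6, -188.9, 219.4]
eef_rot: [0.761, 0.649, 0.0, 0.0]
ft_force: [-0.0, -0.2, 0.1]
width: 85.9
finger_force: 0.0
```

Request:
{"api": "jog_arm", "payload": {"deltas": [{"travel": [0,0,0],"rot": [0,0,0],"grip": 1}]}}

```text
t: 6.45
tool_pos: [547.5, -188.9, 219.4]
eef_rot: [0.761, 0.649, 0.0, -0.0]
ft_force: [0.6, -0.1, 0.2]
width: 85.5
finger_force: 0.0
```

Run:
```python
from h import *
s=bot.read_state();print(s["tool_pos"],R.from_quat(s["eef_rot"]).as_matrix().round(4),s["ft_force"])
```

```text
[ 547.51554562 -188.94897977  219.36766304] [[ 1.569e-01  9.876e-01 -1.000e-04]
 [ 9.876e-01 -1.569e-01  2.000e-04]
 [ 2.000e-04 -1.000e-04 -1.000e+00]] [ 0.59027438 -0.09601745  0.22339186]
```

Request:
{"api": "jog_arm", "payload": {"deltas": [{"travel": [0,0,3],"rot": [0,0,0],"grip": 1},{"travel": [0,0,0],"rot": [0,0,0],"grip": -1},{"travel": [0,0,0],"rot": [0,0,0],"grip": -1},{"travel": [0,0,0],"rot": [0,0,0],"grip": -1},{"travel": [0,0,0],"rot": [0,0,0],"grip": -1}], "force": 90}}

```text
t: 7.08
tool_pos: [547.6, -189.0, 216.4]
eef_rot: [0.761, 0.649, 0.0, 0.0]
ft_force: [-0.4, 0.6, 0.1]
width: 12.6
finger_force: 0.0
```

Request:
{"api": "jog_arm", "payload": {"deltas": [{"travel": [0,0,0],"rot": [0,0,0],"grip": -1},{"travel": [0,0,0],"rot": [0,0,0],"grip": -1},{"travel": [0,0,0],"rot": [0,0,0],"grip": -1}], "force": 90}}

```text
t: 7.45
tool_pos: [547.7, -189.1, 216.5]
eef_rot: [0.761, 0.649, 0.0, 0.0]
ft_force: [-1.2, 0.8, 4.2]
width: 9.1
finger_force: 87.8
```

Request:
{"api": "jog_arm", "payload": {"deltas": [{"travel": [0,0,-1],"rot": [0,0,0],"grip": -1},{"travel": [0,0,-1],"rot": [0,0,0],"grip": -1},{"travel": [0,0,0],"rot": [0,0,0],"grip": -1}]}}

```text
t: 7.82
tool_pos: [547.4, -188.9, 218.1]
eef_rot: [0.761, 0.649, -0.0, -0.0]
ft_force: [-0.7, -0.5, -1.7]
width: 8.8
finger_force: 87.5
```

Request:
{"api": "jog_arm", "payload": {"deltas": [{"travel": [0,2,0],"rot": [0,0,0],"grip": -1},{"travel": [0,2,0],"rot": [0,0,0],"grip": -1},{"travel": [0,2,0],"rot": [0,0,0],"grip": -1},{"travel": [0,2,0],"rot": [0,0,0],"grip": -1},{"travel": [0,0,0],"rot": [0,0,0],"grip": -1}]}}

```text
t: 8.45
tool_pos: [555.6, -190.3, 218.3]
eef_rot: [0.761, 0.649, 0.0, 0.0]
ft_force: [-0.3, -0.8, -2.4]
width: 8.9
finger_force: 87.6
```

Request:
{"api": "jog_arm", "payload": {"deltas": [{"travel": [0,2,0],"rot": [0,0,0],"grip": -1},{"travel": [0,2,0],"rot": [0,0,0],"grip": -1},{"travel": [0,0,0],"rot": [0,0,0],"grip": -1}]}}

```text
t: 8.82
tool_pos: [559.6, -190.9, 218.3]
eef_rot: [0.761, 0.649, -0.0, 0.0]
ft_force: [0.5, 0.5, -1.9]
width: 8.8
finger_force: 87.6
```

Request:
{"api": "jog_arm", "payload": {"deltas": [{"travel": [0,2,0],"rot": [0,0,0],"grip": -1},{"travel": [0,2,0],"rot": [0,0,0],"grip": -1},{"travel": [0,0,0],"rot": [0,0,0],"grip": -1}]}}

```text
t: 9.2
tool_pos: [562.9, -191.5, 218.1]
eef_rot: [0.761, 0.649, -0.0, -0.001]
ft_force: [-3.8, 0.8, -1.0]
width: 8.8
finger_force: 87.8
```

Request:
{"api": "jog_arm", "payload": {"deltas": [{"travel": [0,2,0],"rot": [0,0,0],"grip": -1},{"travel": [0,2,0],"rot": [0,0,0],"grip": -1},{"travel": [0,0,0],"rot": [0,0,0],"grip": -1}]}}

```text
t: 9.57
tool_pos: [566.6, -192.1, 218.1]
eef_rot: [0.761, 0.649, -0.0, -0.001]
ft_force: [-6.7, -0.0, 0.6]
width: 8.7
finger_force: 88.0
```

Request:
{"api": "jog_arm", "payload": {"deltas": [{"travel": [0,1,0],"rot": [0,0,0],"grip": -1},{"travel": [0,1,0],"rot": [0,0,0],"grip": -1},{"travel": [0,0,0],"rot": [0,0,0],"grip": -1}]}}

```text
t: 9.95
tool_pos: [568.3, -192.4, 218.0]
eef_rot: [0.761, 0.649, -0.001, -0.001]
ft_force: [-7.6, 1.7, 0.5]
width: 8.9
finger_force: 88.1
```

Run:
```python
from h import *
F=[];p=[]
K,C=cam("wrist"); im,d=imaging.get_image("wrist")
for k in range(6):
    imaging.get_image("wrist");s=bot.read_state();F.append(s["ft_force"]);p.append(s["tool_pos"])
print(np.mean(F,0),np.std(F,0),np.mean(p,0),s["torque"])
save("w3.png",cv2.resize(im[60:320,120:400],(800,743))[60:660])
```

```text
[-6.9041598   1.29894791  0.86561082] [0.69891128 0.27398893 0.34121887] [ 568.20414338 -192.3948034   218.0220907 ] [0.30908801 1.73720068 0.0161114 ]
```

View pics/w3.png

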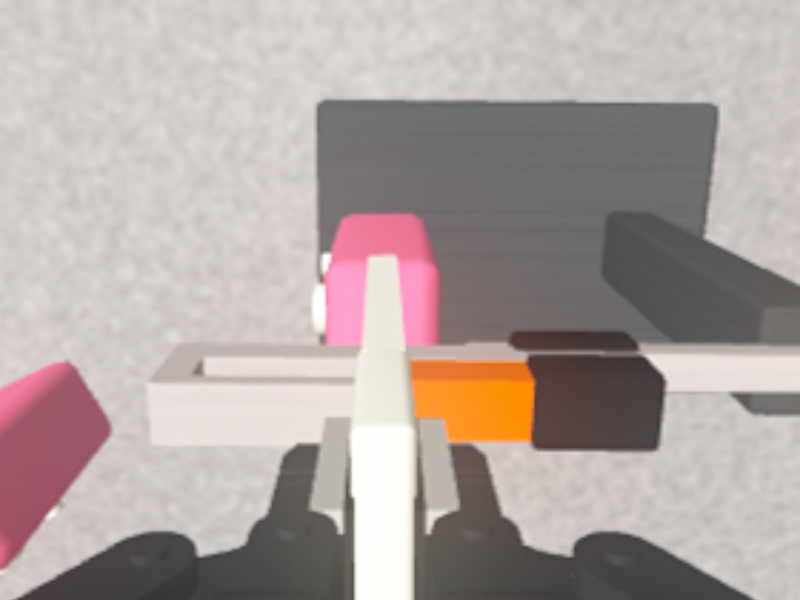

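The keeper is partly pushed back: the plate is at (385,470) and the orange starts at (412,400). The force is 7.0 N, so the keeper has travelled about 6.5 mm. I'll go 2 mm further, to between 7.5 and 10.5 mm.

Request:
{"api": "jog_arm", "payload": {"deltas": [{"travel": [0,1,-0.5],"rot": [0,0,0],"grip": -1},{"travel": [0,1.3,0],"rot": [0,0,0],"grip": -1},{"travel": [0,0,0],"rot": [0,0,0],"grip": -1}]}}

```text
t: 10.68
tool_pos: [569.9, -192.7, 218.1]
eef_rot: [0.761, 0.649, -0.001, -0.002]
ft_force: [-9.4, 1.7, -0.5]
width: 8.5
finger_force: 87.9
```

```bash
cat > f.py <<'E'
from h import *
F=[];p=[]
for k in range(8):
    imaging.get_image("wrist");s=bot.read_state();F.append(s["ft_force"]);p.append(s["tool_pos"])
F=np.mean(F,0);print(F,"hookx",F@[.9877,-.157,0],np.mean(p,0),s["eef_rot"],s["torque"],s["t"])
E
python3 f.py
```

```text
[-8.11454986  1.46572185 -1.24886198] hookx -8.244859226029597 [ 569.85304341 -192.64939885  218.06724829] [ 0.76069893  0.64910207 -0.00106797 -0.00158047] [0.31046919 2.02384329 0.03618671] 11.075
```

Request:
{"api": "jog_arm", "payload": {"deltas": [{"travel": [0,0.8,0],"rot": [0,0,0],"grip": -1},{"travel": [0,0,-1.5],"rot": [0,0,0],"grip": -1},{"travel": [0,0,-1.5],"rot": [0,0,0],"grip": -1},{"travel": [0,0,0],"rot": [0,0,0],"grip": -1}]}}

```text
t: 11.58
tool_pos: [570.2, -192.5, 220.5]
eef_rot: [0.761, 0.649, -0.001, -0.002]
ft_force: [-8.6, 0.9, -4.1]
width: 8.8
finger_force: 87.6
```

```bash
python3 f.py
```

```text
[-8.21615948  1.26428282 -4.64888525] hookx -8.313593120977565 [ 570.14088517 -192.53139677  220.47003803] [ 0.76071815  0.64907712 -0.00144893 -0.00216715] [0.31344471 2.16062652 0.00555926] 11.975
```

Request:
{"api": "jog_arm", "payload": {"deltas": [{"travel": [0,0,1.2],"rot": [0,0,0],"grip": -1},{"travel": [0,1,0],"rot": [0,0,0],"grip": -1},{"travel": [0,0,0],"rot": [0,0,0],"grip": -1}]}}

```text
t: 12.35
tool_pos: [571.5, -192.9, 219.9]
eef_rot: [0.761, 0.649, -0.001, -0.002]
ft_force: [-8.9, 1.7, -0.2]
width: 8.9
finger_force: 88.5
```

```bash
python3 f.py
```

```text
[-9.46056857  1.87272398 -0.2085822 ] hookx -9.638221242288084 [ 571.42778347 -192.81543043  219.89848378] [ 0.76071862  0.64907821 -0.00112622 -0.00184278] [0.42133062 2.32550578 0.01488909] 12.75
```

Request:
{"api": "jog_arm", "payload": {"deltas": [{"travel": [0,0,-1.2],"rot": [0,0,0],"grip": -1},{"travel": [0,0,-1],"rot": [0,0,0],"grip": -1},{"travel": [0,0,0],"rot": [0,0,0],"grip": -1}]}}

```text
t: 13.12
tool_pos: [570.9, -192.6, 221.3]
eef_rot: [0.761, 0.649, -0.002, -0.002]
ft_force: [-8.3, 1.3, -5.6]
width: 8.7
finger_force: 87.6
```

```bash
python3 f.py
```

```text
[-8.69240298  1.42954944 -5.41846194] hookx -8.809925682715742 [ 570.8762215  -192.6170742   221.29842314] [ 0.76072643  0.6490662  -0.00162662 -0.00239314] [0.3170345  2.27027147 0.01511987] 13.525
```

Request:
{"api": "jog_arm", "payload": {"deltas": [{"travel": [0,0.3,-1],"rot": [0,0,0],"grip": -1},{"travel": [0,0,-1],"rot": [0,0,0],"grip": -1},{"travel": [0,0,0],"rot": [0,0,0],"grip": -1}]}}

```text
t: 13.9
tool_pos: [571.1, -192.6, 223.2]
eef_rot: [0.761, 0.649, -0.002, -0.003]
ft_force: [-8.9, 0.9, -5.0]
width: 8.9
finger_force: 87.6
```

```bash
python3 f.py
```

```text
[-9.01925058  1.67685238 -5.68795373] hookx -9.171579622117612 [ 571.10914386 -192.5967543   223.22573818] [ 0.76072295  0.64906968 -0.00167554 -0.00251725] [ 0.34364664  2.28668863 -0.0082597 ] 14.3
```

Request:
{"api": "jog_arm", "payload": {"deltas": [{"travel": [0,0,-1.5],"rot": [0,0,0],"grip": -1},{"travel": [0,0,-1.5],"rot": [0,0,0],"grip": -1},{"travel": [0,0,-1.5],"rot": [0,0,0],"grip": -1},{"travel": [0,0,0],"rot": [0,0,0],"grip": -1}]}}

```text
t: 14.8
tool_pos: [571.2, -192.6, 227.8]
eef_rot: [0.761, 0.649, -0.002, -0.002]
ft_force: [-8.9, 2.1, -5.5]
width: 8.7
finger_force: 87.6
```

Request:
{"api": "jog_arm", "payload": {"deltas": [{"travel": [0,0,-1.5],"rot": [0,0,0],"grip": -1},{"travel": [0,0,-1.5],"rot": [0,0,0],"grip": -1},{"travel": [0,0,-1.5],"rot": [0,0,0],"grip": -1},{"travel": [0,0,0],"rot": [0,0,0],"grip": -1}]}}

```text
t: 15.3
tool_pos: [574.7, -193.3, 234.4]
eef_rot: [0.76, 0.649, 0.001, 0.001]
ft_force: [-0.5, -0.1, -2.5]
width: 8.5
finger_force: 88.6
```

Request:
{"api": "jog_arm", "payload": {"deltas": [{"travel": [0,0,-2.7],"rot": [0,0,0],"grip": -1},{"travel": [0,0,-2.5],"rot": [0,0,0],"grip": -1},{"travel": [0,0,0],"rot": [0,0,0],"grip": -1}]}}

```text
t: 15.68
tool_pos: [573.9, -193.2, 239.4]
eef_rot: [0.761, 0.649, 0.0, 0.0]
ft_force: [-0.0, 0.6, -1.5]
width: 8.9
finger_force: 88.6
```

Run:
```python
from h import *
s=bot.read_state();print(s["tool_pos"],s["eef_rot"],s["ft_force"])
im,d=imaging.get_image("scene");save("s2.png",cv2.resize(im[100:205,130:270],(800,600),interpolation=cv2.INTER_CUBIC))
```

```text
[ 573.88384172 -193.24511514  239.35898723] [7.60555252e-01 6.49273112e-01 2.35688261e-04 2.82211966e-04] [-0.02070062  0.60469004 -1.49872314]
```

View pics/s2.png

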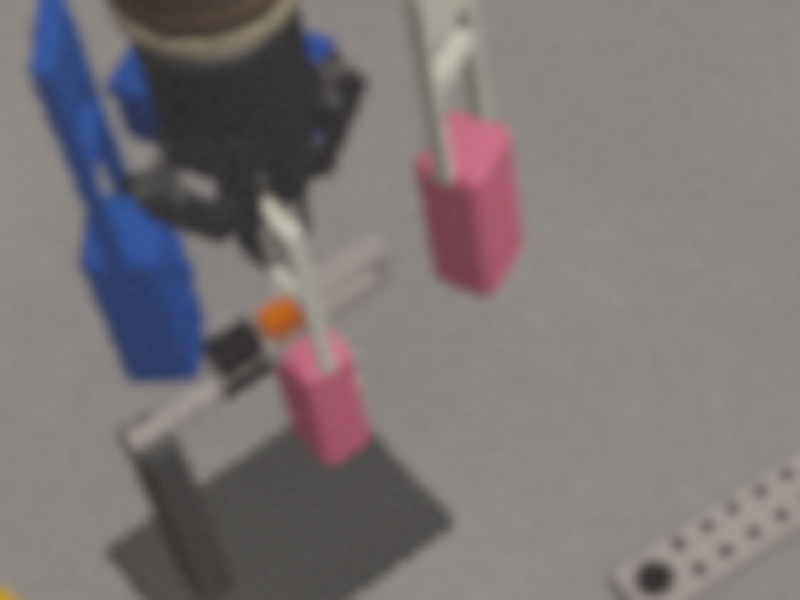

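The bar at (285,275) is now above the keeper at (280,315), and the forces show only the wand's weight. I'll draw it off towards -x.

Request:
{"api": "jog_arm", "payload": {"deltas": [{"travel": [0,-4,0],"rot": [0,0,0],"grip": -1},{"travel": [0,-6,0],"rot": [0,0,0],"grip": -1},{"travel": [0,-6,0],"rot": [0,0,0],"grip": -1}]}}

```text
t: 16.1
tool_pos: [557.2, -190.6, 238.9]
eef_rot: [0.761, 0.649, -0.0, -0.0]
ft_force: [-0.8, -0.3, -2.1]
width: 8.9
finger_force: 88.6
```

Request:
{"api": "jog_arm", "payload": {"deltas": [{"travel": [0,-6,0],"rot": [0,0,0],"grip": -1},{"travel": [0,-6,0],"rot": [0,0,0],"grip": -1},{"travel": [0,-6,0],"rot": [0,0,0],"grip": -1},{"travel": [0,-6,0],"rot": [0,0,0],"grip": -1}]}}

```text
t: 16.6
tool_pos: [533.7, -186.8, 239.0]
eef_rot: [0.761, 0.649, 0.0, 0.0]
ft_force: [0.2, -0.1, -3.1]
width: 8.9
finger_force: 88.6
```

Request:
{"api": "jog_arm", "payload": {"deltas": [{"travel": [0,-8,0],"rot": [0,0,0],"grip": -1},{"travel": [0,-10,0],"rot": [0,0,0],"grip": -1},{"travel": [0,-10,0],"rot": [0,0,0],"grip": -1},{"travel": [0,-10,0],"rot": [0,0,0],"grip": -1},{"travel": [0,-5,0],"rot": [0,0,0],"grip": -1}]}}

```text
t: 17.23
tool_pos: [490.9, -180.1, 239.1]
eef_rot: [0.761, 0.649, 0.0, -0.0]
ft_force: [0.1, -0.5, -2.3]
width: 9.1
finger_force: 88.6
```

Free of the hook. I'll carry it over to the dock, rising on the way.

Request:
{"api": "jog_arm", "payload": {"deltas": [{"travel": [20,-2,-15],"rot": [0,0,0],"grip": -1},{"travel": [45,-2,-15],"rot": [0,0,0],"grip": -1},{"travel": [50,-2,-15],"rot": [0,0,0],"grip": -1},{"travel": [50,-2,-10],"rot": [0,0,0],"grip": -1},{"travel": [50,-2,0],"rot": [0,0,0],"grip": -1}]}}

```text
t: 17.85
tool_pos: [516.1, 35.4, 295.1]
eef_rot: [0.761, 0.649, 0.001, 0.0]
ft_force: [0.9, -0.2, -1.9]
width: 8.8
finger_force: 88.6
```

Request:
{"api": "jog_arm", "payload": {"deltas": [{"travel": [50,-2,0],"rot": [0,0,0],"grip": -1},{"travel": [50,-2,0],"rot": [0,0,0],"grip": -1},{"travel": [40,0,0],"rot": [0,0,0],"grip": -1},{"travel": [0,0,0],"rot": [0,0,-8],"grip": -1},{"travel": [0,0,0],"rot": [0,0,-7.8],"grip": -1}]}}

```text
t: 18.48
tool_pos: [533.4, 173.4, 293.7]
eef_rot: [0.662, 0.75, -0.0, 0.0]
ft_force: [-0.8, 0.9, -2.3]
width: 8.9
finger_force: 88.5
```

```bash
cat > look.py <<'E'
from h import *
import sys
K,C=cam("wrist"); im,d=imaging.get_image("wrist"); tag=sys.argv[1]; np.savez(tag+".npz",im=im,d=d,K=K,C=C)
save(tag+".png",im); s=bot.read_state();M=R.from_quat(s["eef_rot"]).as_matrix();print(s["t"],s["tool_pos"],M.round(3).tolist(),s["ft_force"],s["torque"])
P=cloud(K,C,d)
for n,X in(("wrist",P),)+tuple((n,cloud(np.load(n+"0.npz")["K"],np.load(n+"0.npz")["C"],np.load(n+"0.npz")["d"])) for n in("top","scene")):
    m=(abs(X[...,0]-532)<90)&(abs(X[...,1]-212)<110)&(abs(X[...,2]-40)<4); q=X[m]
    r=cv2.minAreaRect(q[:,:2].astype(np.float32)) if len(q) else None; print(n,len(q),r,q[:,2].mean() if len(q) else 0)
    f=(abs(X[...,0]-533)<30)&(abs(X[...,1]-174)<30)&(X[...,2]<14)&(X[...,2]>-3);q=X[f]
    if len(q)>4: print(" floor",len(q),np.median(q,0),cv2.minAreaRect(q[:,:2].astype(np.float32)))
for l in("dock","dock_pocket","wand","spare_wand"):
    print(l,[(np.round(r["at"],1).tolist(),round(r["confidence"],2)) for r in imaging.tip_of("wrist",l)])
E
python3 look.py w4
```

```text
18.525 [533.48035948 172.88960232 293.86395758] [[-0.129, 0.992, 0.0], [0.992, 0.129, -0.0], [-0.0, -0.0, -1.0]] [-0.43892787 -0.55175888 -2.32296237] [-0.00969735 -0.0335417  -0.01568148]
wrist 5378 ((532.113037109375, 209.28314208984375), (100.17160034179688, 159.71734619140625), 7.006406784057617) 39.94966865767944
 floor 353 [536.56550206 183.68260664   6.30683063] ((535.7079467773438, 180.0166015625), (42.193729400634766, 25.29732894897461), 7.02689790725708)
top 586 ((527.3981323242188, 209.76885986328125), (101.18466186523438, 160.01031494140625), 6.663744926452637) 39.679216461100225
 floor 130 [534.0823596  174.21197167   5.54288303] ((534.198486328125, 174.54751586914062), (38.876686096191406, 45.942630767822266), 8.136373519897461)
scene 1016 ((532.9154663085938, 210.11758422851562), (101.9115219116211, 160.34521484375), 6.899198532104492) 40.06664945322169
 floor 148 [530.17865461 169.27020554   6.69046318] ((530.9479370117188, 169.5805206298828), (32.7099494934082, 44.799617767333984), 6.679516792297363)
dock [([536.9, 214.8, 4.1], 0.68)]
dock_pocket [([536.2, 174.0, 7.5], 0.77), ([533.8, 216.4, 3.7], 0.68), ([532.8, 180.0, 269.9], 0.51)]
wand [([532.4, 175.3, 123.3], 0.76), ([534.2, 179.6, 268.6], 0.73)]
spare_wand [([525.4, 248.2, 5.4], 0.8)]
```

View pics/w4.png

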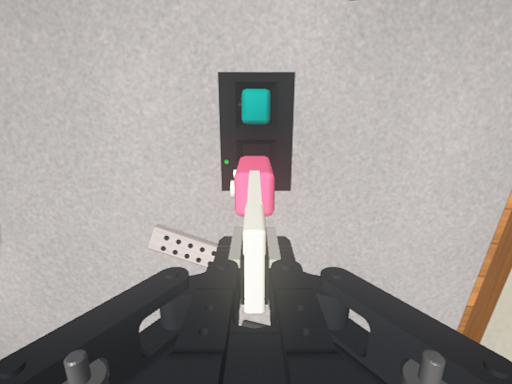

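The wand hangs over the pocket: body at (255,185), dock at (256,130), teal controller at (256,106). I'll check where it sits in the hand and whether it tilts.

Run:
```python
from h import *
z=np.load("w4.npz");Tc=np.array(imaging.camera_info("wrist")["tool_from_camera"])
P=cloud(z["K"],Tc,z["d"]);hsv=cv2.cvtColor(z["im"],cv2.COLOR_RGB2HSV)
pk=(hsv[...,0]>160)&(hsv[...,1]>120)&(hsv[...,2]>100)
q=P[pk&(abs(P[...,0])<40)&(abs(P[...,1])<40)]
print("pink",len(q),np.percentile(q,[2,50,98],axis=0).round(1).tolist())
for a in range(20,180,20):
    r=q[(q[:,2]>a)&(q[:,2]<=a+20)]
    if len(r)>20: print(a,len(r),np.percentile(r[:,1],[2,98]).round(1),np.percentile(r[:,0],[2,98]).round(1))
w=(hsv[...,1]<60)&(hsv[...,2]>150)&(abs(P[...,0])<30)&(abs(P[...,1])<12)&(P[...,2]<20)&(P[...,2]>-45)
q=P[w]
for lo,hi in((-45,-30),(-30,0),(0,20)):
    r=q[(q[:,2]>lo)&(q[:,2]<=hi)]
    if len(r)>5: print("plate",lo,len(r),np.percentile(r,[3,97],axis=0).round(1).tolist())
```

```text
pink 684 [[-13.3, -16.4, 81.5], [20.5, 3.9, 105.1], [20.9, 15.5, 164.2]]
80 305 [-16.4  15.6] [-15.2  20.9]
100 137 [-14.6  14.6] [19.1 21. ]
120 121 [-14.8  14.8] [18.3 20.9]
140 89 [-14.8  14.8] [18.9 21. ]
160 26 [-15.4  13.3] [17.2 20.8]
plate -45 2131 [[-17.4, -8.1, -37.4], [21.5, 7.8, -31.4]]
plate -30 931 [[9.6, -10.6, -29.2], [22.1, 10.2, -2.4]]
plate 0 153 [[21.4, -3.8, 0.6], [22.2, 3.6, 19.3]]
```

Upright and centred, about +1 mm in tool x. I'll align over the pocket and lower.

Request:
{"api": "jog_arm", "payload": {"deltas": [{"travel": [-2.3,3.1,15],"rot": [0,0,0.4],"grip": -1},{"travel": [0,0,25],"rot": [0,0,0],"grip": -1},{"travel": [0,0,20],"rot": [0,0,0],"grip": -1},{"travel": [0,0,10],"rot": [0,0,0],"grip": -1},{"travel": [0,0,0],"rot": [0,0,0],"grip": -1}]}}

```text
t: 19.35
tool_pos: [536.5, 170.5, 223.2]
eef_rot: [0.667, 0.745, -0.001, -0.0]
ft_force: [0.5, -0.4, -1.3]
width: 9.1
finger_force: 88.5
```

Request:
{"api": "jog_arm", "payload": {"deltas": [{"travel": [0,0,6],"rot": [0,0,0],"grip": -1},{"travel": [0,0,5],"rot": [0,0,0],"grip": -1},{"travel": [0,0,4],"rot": [0,0,0],"grip": -1},{"travel": [0,0,0],"rot": [0,0,0],"grip": -1}]}}

```text
t: 19.85
tool_pos: [536.7, 170.7, 208.8]
eef_rot: [0.667, 0.745, -0.0, -0.0]
ft_force: [0.5, 0.2, -1.9]
width: 8.7
finger_force: 88.5
```

Request:
{"api": "jog_arm", "payload": {"deltas": [{"travel": [0,0,4],"rot": [0,0,0],"grip": -1},{"travel": [0,0,4],"rot": [0,0,0],"grip": -1},{"travel": [0,0,0],"rot": [0,0,0],"grip": -1}]}}

```text
t: 20.23
tool_pos: [536.7, 170.7, 200.6]
eef_rot: [0.667, 0.745, -0.0, -0.0]
ft_force: [0.4, -0.3, -1.9]
width: 8.5
finger_force: 88.5
```

Request:
{"api": "jog_arm", "payload": {"deltas": [{"travel": [0,0,5],"rot": [0,0,0],"grip": -1},{"travel": [0,0,5],"rot": [0,0,0],"grip": -1},{"travel": [0,0,5],"rot": [0,0,0],"grip": -1},{"travel": [0,0,3],"rot": [0,0,0],"grip": -1},{"travel": [0,0,0],"rot": [0,0,0],"grip": -1}]}}

```text
t: 20.85
tool_pos: [536.7, 170.7, 182.7]
eef_rot: [0.667, 0.745, -0.0, -0.0]
ft_force: [1.4, -0.3, -2.8]
width: 8.7
finger_force: 88.5
```

Request:
{"api": "jog_arm", "payload": {"deltas": [{"travel": [0,0,1],"rot": [0,0,0],"grip": -1},{"travel": [0,0,1],"rot": [0,0,0],"grip": -1},{"travel": [0,0,1],"rot": [0,0,0],"grip": -1},{"travel": [0,0,0],"rot": [0,0,0],"grip": -1}]}}

```text
t: 21.35
tool_pos: [536.8, 170.7, 180.0]
eef_rot: [0.667, 0.745, -0.0, -0.0]
ft_force: [0.0, 1.0, -2.3]
width: 8.7
finger_force: 88.5
```

Request:
{"api": "jog_arm", "payload": {"deltas": [{"travel": [0,0,0.7],"rot": [0,0,0],"grip": -1},{"travel": [0,0,0.7],"rot": [0,0,0],"grip": -1},{"travel": [0,0,0],"rot": [0,0,0],"grip": -1}]}}

```text
t: 21.72
tool_pos: [536.9, 170.7, 178.5]
eef_rot: [0.667, 0.745, -0.0, -0.0]
ft_force: [0.3, -1.0, -3.2]
width: 9.0
finger_force: 88.5
```

Request:
{"api": "jog_arm", "payload": {"deltas": [{"travel": [0,0,0.7],"rot": [0,0,0],"grip": -1},{"travel": [0,0,0],"rot": [0,0,0],"grip": -1}]}}

```text
t: 21.98
tool_pos: [536.9, 170.7, 177.8]
eef_rot: [0.667, 0.745, -0.0, -0.0]
ft_force: [-0.5, 0.0, -2.2]
width: 8.6
finger_force: 88.5
```

Request:
{"api": "jog_arm", "payload": {"deltas": [{"travel": [0,0,0.5],"rot": [0,0,0],"grip": -1},{"travel": [0,0,0],"rot": [0,0,0],"grip": -1}]}}

```text
t: 22.22
tool_pos: [537.0, 170.8, 177.6]
eef_rot: [0.667, 0.745, 0.0, 0.0]
ft_force: [0.3, 0.0, -0.3]
width: 8.7
finger_force: 88.9
```

Contact at the expected depth. I'll press another 0.3 mm, then open.

Request:
{"api": "jog_arm", "payload": {"deltas": [{"travel": [0,0,0.3],"rot": [0,0,0],"grip": -1},{"travel": [0,0,0],"rot": [0,0,0],"grip": -1}], "force": 30}}

```text
t: 22.48
tool_pos: [537.2, 170.8, 177.5]
eef_rot: [0.667, 0.745, 0.0, 0.0]
ft_force: [-1.7, -0.0, 5.2]
width: 8.6
finger_force: 89.6
```

Request:
{"api": "jog_arm", "payload": {"deltas": [{"travel": [0,0,0],"rot": [0,0,0],"grip": -0.6},{"travel": [0,0,0],"rot": [0,0,0],"grip": -0.3},{"travel": [0,0,0],"rot": [0,0,0],"grip": 0.1},{"travel": [0,0,0],"rot": [0,0,0],"grip": 0.5},{"travel": [0,0,0],"rot": [0,0,0],"grip": 0.5}]}}

```text
t: 23.1
tool_pos: [536.9, 170.7, 177.1]
eef_rot: [0.667, 0.745, -0.0, 0.0]
ft_force: [0.3, -0.1, 0.0]
width: 64.1
finger_force: 0.0
```

Released. I'll rise straight up and check.

Request:
{"api": "jog_arm", "payload": {"deltas": [{"travel": [0,0,-10],"rot": [0,0,0],"grip": 0.5},{"travel": [0,0,-30],"rot": [0,0,0],"grip": 0.5},{"travel": [0,0,-40],"rot": [0,0,0],"grip": 0.5},{"travel": [0,0,-50],"rot": [0,0,0],"grip": 0.5},{"travel": [0,0,-40],"rot": [0,0,0],"grip": 0.5}]}}

```text
t: 23.72
tool_pos: [537.1, 170.5, 350.0]
eef_rot: [0.667, 0.745, 0.001, 0.0]
ft_force: [-0.2, 1.0, 0.0]
width: 64.0
finger_force: 0.0
```

Run:
```python
from h import *
K,C=cam("wrist"); im,d=imaging.get_image("wrist");save("w5.png",im);P=cloud(K,C,d)
q=P[(abs(P[...,0]-537)<40)&(abs(P[...,1]-172)<40)&(P[...,2]>195)&(P[...,2]<225)]
print("plate",len(q),cv2.minAreaRect(q[:,:2].astype(np.float32)),np.percentile(q[:,2],[5,50,95]))
for l in("wand","spare_wand"): print(l,[(np.round(r["at"],1).tolist(),round(r["confidence"],2)) for r in imaging.tip_of("wrist",l)])
print(bot.read_state()["ft_force"],bot.read_state()["t"])
```

```text
plate 416 ((537.5289306640625, 172.18829345703125), (9.409567832946777, 41.507205963134766), 6.30335807800293) [208.48421944 211.91196995 213.12395794]
wand [([538.4, 175.9, 7.6], 0.81)]
spare_wand [([528.3, 244.0, 4.3], 0.61)]
[-0.51896611  0.27887162 -0.72282342] 23.875
```

View pics/w5.png

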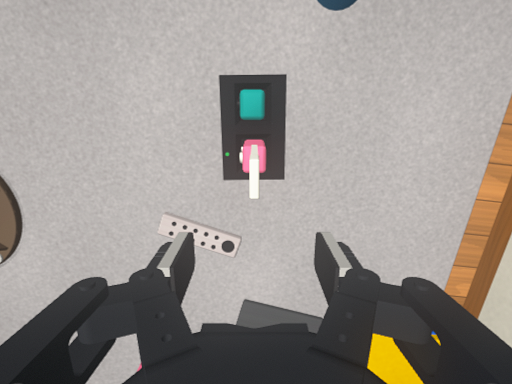

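The wand stands upright in the pocket at (254,157). Its top is at z≈212, which equals 206+6, so it is fully down. The teal controller and the remote haven't moved. Handing in.

```bash
python3 -c "
from station import bot
print(bot.sign_off())"
```

```text
the job is handed in; nothing more can be done
None
```

The pink controller is off the hook and stands upright, fully down, in the dock's empty pocket; I let go and handed the job in at about 24 s of the 61 s allowed.

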